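# Fasten the draw latch of the large carrying case

## Task

The larger of the two grey slide-carrying cases is packed and must be fastened for transport. Swing its latch's wire loop over so that the crossbar drops behind the keeper hook on top of the case, then push the lever back and press it down past centre until it lies flat and holds the loop tight. Leave the latch of the smaller case open as it is.

Things in the scene. Friction and masses are not known exactly. Their poses are not given: they have to be found in the camera images.
- large_case: the larger grey plastic case, fixed, 180 x 115 mm, 75 mm high (the smaller: 160 x 85 x 48 mm, same latch). Origin: centre of its underside. Its x axis runs along the long side from lever to keeper hook; z up. The latch lies in the plane y = 0 on the lid (z = 75 mm). Lever axle: along y at x = 0, z = 88 mm.
- large_keeper (a point): seat of the hooked bar in the large case's steel keeper hook, at x = 49, z = 85 mm in the case's frame. The hook is 24 mm wide: upright at x = 41 to 45 mm, lip on top reaching to x = 50 mm at z = 91 to 94 mm, open towards +x; its foot is 3 mm thick on the lid.
- large_bar (a point): centre of the crossbar (roller 8 mm thick, 34 mm long, along the case's y) of the large case's 43 mm wide wire loop, 62 mm from its pin on the lever. The loop (40 g) swings freely; at first it leans back 20 to 35 degrees past upright, away from the keeper. Pushed over upright, it falls beyond the keeper's lip if the lever still leans to the keeper (below 0.3). Pulled tight it is sprung.
- large_lever (a joint): angle of the large case's lever (rad). Steel handle 52 mm long from its axle, 22 wide, 5 thick, 10 thick rounded tip, inside the loop. 0: leans to the keeper (+x), 60 degrees above the lid; 0.52: upright; 2.09 (stop): flat, pointing to -x, top 15.5 mm above the lid (tip 18). Stays where left. With the loop hooked it resists from about 1.0 and snaps down past centre near 1.6; 2 to 4 N close it.
- small_bar (a point): centre of the crossbar of the smaller case's wire loop, which leans back in the same way; it must stay there

How it is judged (in metres and radians):
On the way:
1. the loop's bar lies down behind the keeper hook of the large case while the lever is still up (x of large_bar in the frame of large_case between 0.044 and 0.072 m and z of large_bar in the frame of large_case below 0.091 m and value of joint large_lever below 1.5 rad), for 0.2 s.
At the end, for the whole second after the job is handed in: The large case's lever lies down at rest (within 0.14 rad, 8 degrees, of its end stop) and the loop's bar is caught under the lip of the keeper hook (44 to 56 mm along the case's x, less than 91 mm above its underside) (value of joint large_lever above 1.95 rad and x of large_bar in the frame of large_case between 0.044 and 0.056 m and z of large_bar in the frame of large_case below 0.091 m and velocity of joint large_lever between -0.1 and 0.1 rad/s); the robot touches nothing.
It fails at once if the smaller case's latch is moved (its loop's bar by more than 30 mm) (distance of small_bar from where it was at the start of the episode above 0.03 m).
It also fails if it takes over 37 s, if anything falls off the work surface, if the arm or the gripper's body presses on something with over 40 N, if the wrist force passes 120 N, or if a joint passes its speed limit or range.

## Robot

A 6-joint arm with a two-finger parallel gripper is mounted at the origin on a cart in front of the work surface, level with it; the furniture and walls round the work are solid. World frame = base frame: x ahead of the robot, y to its left, z up, the work surface at z = 0. Lengths are in m, angles in degrees, forces in N, time in s.
With the tool pointing down it reaches from about 0.375 to 0.9 m from the base axis. Payload 3.1 kg.
Tool frame: the origin (TCP) lies at the very end of the fingers, on their centre line; the grasp point (between the pads) lies behind it (bot.grip_depth is the z of the grasp point in the tool frame, in m); z points along the fingers, y is the direction in which the jaws open and shut (so a half turn about z gives the same grasp; the last joint's range is limited). The gripper opens to 87 mm and grips with 3 to 60 N. Pads are 19 mm wide; open, the fingers measure 117 mm over their backs; the gripper's body (75 mm by 190 mm) begins 51 mm behind the grasp point.
Start: joints at [-74.227, 30.224, 82.088, -0, 67.689, -10.227], TCP at [0.274, -0.562, 0.223] pointing down, gripper open.
Joint ranges: [-176.69, 176.69], [-43.24, 126.21], [12.49, 139.97], [-82, 262], [0, 151.66], [-163.58, 163.58]. Speed limits (degrees/s): [159.86, 159.86, 180, 180, 180, 180].

## Interface

Orientations are given as a 3x3 rotation matrix whose columns are the frame's x, y, z axes.
In Python, from rig import bot, vision gives the robot as it stands. The module is installed in compiled form; this text tells all that it offers.
- The arm moves only by the shell command python3 -m jog 'ROWS'. ROWS is JSON, a list of rows, each a list of 3 entries, a list of its own where there are three numbers: the shift along the tool's x, y, z in mm, then the turn, a rotation vector about the tool's x, y, z in degrees, then the closure, from 0 (fully open) to 1 (shut). In form: [[[dx, dy, dz], [wx, wy, wz], fingers], ...]. A call has 1 to 12 rows; each row is the pose to reach, as a shift and turn from the pose commanded when the call began, along the tool's axes at that moment; what a row does not reach only later rows make up. A row lasts 1/12 s, in which the tool goes at most 41.7 mm and 7.16 degrees, less where a joint would pass 70% of its speed; a pose out of reach is approached as far as the arm can. A call with a gripper value outside its range is refused whole. The fingers move at their own pace and stop on an object; the grip force is fixed at half the most. Time passes only in rows, so rows that repeat a pose let the fingers close. It gives the time, the measured TCP pose, the force and the opening at its end, in the units of the state.
- bot.read_state(): the state, without advancing time (a new reading comes with each control period).
- vision.capture(name): name is "scene" or "top" or "wrist"; returns the picture (480x640x3 uint8, red, green, blue); there is no depth.
- vision.camera_info(name): a dict with "intrinsics" (3x3 intrinsics, pixels), "camera_from_world" (4x4, takes a point from world to camera coordinates); the wrist camera has in their place "mount" (4x4, takes a point from camera to tool coordinates, whose origin is the TCP and whose axes are the flange's). Camera axes: x right, y up, looking along -z (the intrinsics and any distortion apply to the point x, -y, -z); pixel columns grow to the right and rows downward; lengths in m; the calibration is good to about 2 mm. A picture is of the moment at which its call begins: read the wrist's pose just before it. camera_info takes no time and is no camera call.
- bot.hand_in(): hands the job in, once; it reports no verdict.
The state is a dict: "time_s": time; "joint_positions": joint angles; "qvel": joint speeds; "tau": joint torques, N m; "position": TCP position; "tcp_rot": TCP orientation; "force": force on the tool from outside, world axes, zero at the start; "moment": the same for the moment, N m; "opening": opening from 0.0 (shut) to 1.0 (fully open).
Only numpy, scipy, OpenCV 4.12 (cv2) and the standard library are available. Lean on these libraries where they do the work, as an engineer would, in place of code of your own. Each camera call takes 0.05 s, during which the arm holds its last target. There are 200 camera calls.

## Working session

There is one attempt and no reset: what is moved stays moved. The work goes in short steps, Python scripts to look and compute and a shell command to move; the robot and the scene stay as the last step left them, time stands still between calls to the robot, and variables do not carry over. Pictures are saved under pics/ and viewed, about 8 in all and at most 12, crops included, and the job is handed in when it is done.

```bash
mkdir -p pics
python3 - <<'E'
from rig import bot, vision
import cv2,numpy as np
np.set_printoptions(precision=4,suppress=True)
for n in("scene","top"):
    cv2.imwrite(f"pics/{n}0.png",vision.capture(n)[:,:,::-1])
    c=vision.camera_info(n);print(n,c)
s=bot.read_state();print(s["time_s"],s["position"],s["tcp_rot"],bot.grip_depth)
print(vision.camera_info("wrist"))
E
```

```text
scene {'intrinsics': array([[509.5162,   0.    , 313.7982],
       [  0.    , 509.5162, 234.5783],
       [  0.    ,   0.    ,   1.    ]]), 'camera_from_world': array([[-0.6755, -0.7374,  0.0001,  0.3209],
       [ 0.4333, -0.3968,  0.8092, -0.2978],
       [-0.5967,  0.5466,  0.5876, -0.643 ],
       [ 0.    ,  0.    ,  0.    ,  1.    ]])}
top {'intrinsics': array([[609.2706,   0.    , 311.8799],
       [  0.    , 609.2706, 245.3665],
       [  0.    ,   0.    ,   1.    ]]), 'camera_from_world': array([[-0.0095, -0.9998,  0.0179,  0.0021],
       [ 0.9995, -0.009 ,  0.0302, -0.4579],
       [-0.0301,  0.0182,  0.9994, -1.1925],
       [ 0.    ,  0.    ,  0.    ,  1.    ]])}
0.1 [ 0.2738 -0.5611  0.2217] [[ 0.8988  0.4384 -0.0005]
 [ 0.4384 -0.8988  0.0018]
 [ 0.0003 -0.0019 -1.    ]] -0.0187
{'intrinsics': array([[339.902 ,   0.    , 318.5445],
       [  0.    , 339.902 , 241.1973],
       [  0.    ,   0.    ,   1.    ]]), 'mount': array([[ 0.0004,  0.952 ,  0.3062,  0.0852],
       [ 1.    , -0.0003, -0.0004,  0.0004],
       [-0.0003,  0.3062, -0.952 , -0.1621],
       [ 0.    ,  0.    ,  0.    ,  1.    ]])}
```

View pics/scene0.png

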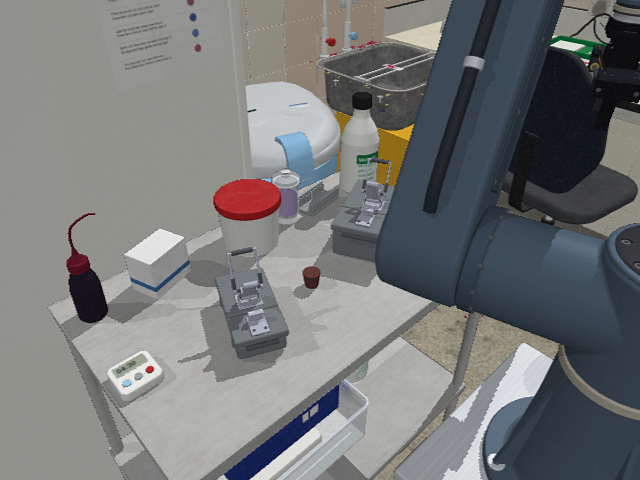

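View pics/top0.png

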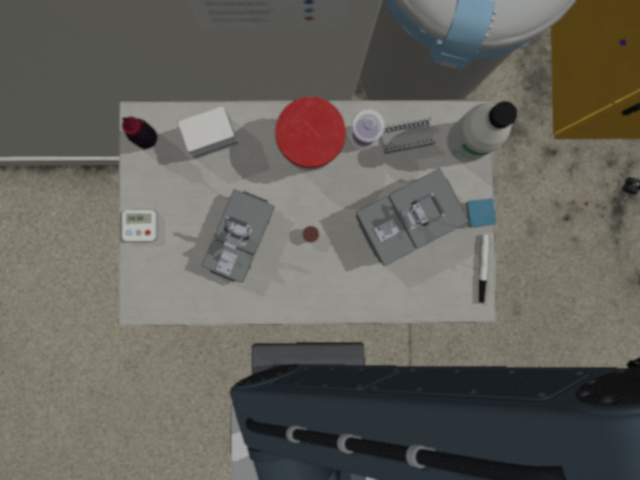

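The top view shows the large case at right (corners about (357,208), (440,170), (467,215), (382,263)). The keeper is near (386,230) and the lever and loop near (425,208). The small case is at left, around (237,235). I'll compute the pose and zoom in.

```bash
cat > h.py <<'E'
from rig import bot, vision
import cv2,numpy as np
np.set_printoptions(precision=4,suppress=True)
def cam(n,s=None):
    c=vision.camera_info(n);K=c["intrinsics"]
    if n!="wrist": return K,np.linalg.inv(c["camera_from_world"])
    T=np.eye(4);T[:3,:3]=s["tcp_rot"];T[:3,3]=s["position"]
    return K,T@c["mount"]
def ray(px,z,KT):
    K,T=KT;d=np.linalg.solve(K,[px[0],px[1],1.]);d=T[:3,:3]@(d*[1,-1,-1]);o=T[:3,3]
    return o+d*(z-o[2])/d[2]
def proj(p,KT):
    K,T=KT;q=np.linalg.inv(T)@np.append(p,1);q=K@(q[:3]*[1,-1,-1]);return q[:2]/q[2]
E
python3 - <<'E'
from h import *
im=cv2.imread("pics/top0.png")[150:285,335:485]
cv2.imwrite("pics/topc.png",cv2.resize(im,None,fx=4.4,fy=4.4,interpolation=cv2.INTER_CUBIC))
KT=cam("top")
for p in[(357,208),(440,170),(467,215),(382,263),(386,232),(425,208)]:print(p,ray(p,.075,KT))
E
```

```text
(357, 208) [ 0.5247 -0.0856  0.075 ]
(440, 170) [ 0.5948 -0.2419  0.075 ]
(467, 215) [ 0.51   -0.2912  0.075 ]
(382, 263) [ 0.4219 -0.1309  0.075 ]
(386, 232) [ 0.4795 -0.1391  0.075 ]
(425, 208) [ 0.5237 -0.2127  0.075 ]
```

View pics/topc.png

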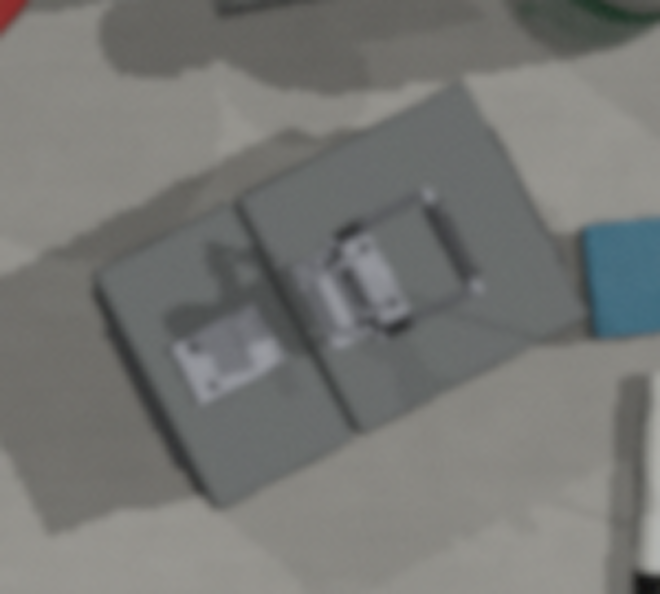

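The crop shows lid corners at about (100,272), (462,80), (585,316) and (222,506). The keeper is at left, and the loop bar at about (455,240) leans back.

Run:
```python
from h import *
KT=cam("top")
f=lambda p:(p[0]/4.4+335,p[1]/4.4+150)
L,T,R,B=[ray(f(p),.075,KT) for p in[(100,272),(462,80),(585,316),(222,506)]]
print(np.linalg.norm(L-T),np.linalg.norm(R-B),np.linalg.norm(L-B),np.linalg.norm(T-R))
c=(L+T+R+B)/4;ex=(L-T)+(B-R);ex/=np.linalg.norm(ex);ey=np.cross([0,0,1],ex)
print("c",c,"ex",ex)
for n,p,z in[("bar",(455,240),.150),("keepL",(197,372),.085)]:
    q=ray(f(p),z,KT)-c;print(n,q@ex,q@ey)
print("bottle cap .2",ray((503,115),.2,KT),"base",ray((480,130),0.,KT))
for cx,z in[(-.09,.19),(0,.19)]:
    tgt=c+cx*ex;tgt[2]=z
    s=bot.read_state();print(s["tcp_rot"].T@(tgt-s["position"])*1000)
print("yaw err",np.degrees(np.arctan2(*(s["tcp_rot"].T@-ex)[[0,1]])))
```

```text
0.1748050525993254 0.1744570579373195 0.11154195562933723 0.11300798499047131
c [ 0.5078 -0.1897  0.075 ] ex [-0.4573  0.8893  0.    ]
bar -0.03452673070029707 0.0008359844269863561
keepL 0.07180717513453633 0.0006094820771720827
bottle cap .2 [ 0.6672 -0.3202  0.2   ] base [ 0.6861 -0.3409  0.    ]
[ 374.9448 -141.1612   32.0886]
[ 373.0441 -231.141    32.2583]
yaw err 1.2101511574481842
```

```bash
python3 -m jog '[[[37,-15,0],[0,0,0],1],[[74,-30,0],[0,0,0],1],[[111,-45,0],[0,0,0],1],[[148,-60,0],[0,0,0],1],[[185,-75,0],[0,0,0],1],[[222,-90,0],[0,0,0],1],[[259,-105,0],[0,0,0],1],[[296,-120,0],[0,0,-1],1],[[333,-135,0],[0,0,-1],1],[[370,-146,0],[0,0,-1],1],[[370,-146,0],[0,0,-1],1],[[370,-146,0],[0,0,-1],1]]'
python3 - <<'E'
from h import *
s=bot.read_state();cv2.imwrite("pics/w1.png",vision.capture("wrist")[:,:,::-1])
print(s["time_s"],s["position"],s["tcp_rot"],s["opening"],s["force"])
E
```

```text
time_s: 1.1
position: [0.5435, -0.2663, 0.222]
tcp_rot: [[0.889, 0.458, -0.001], [0.458, -0.889, 0.0], [-0.001, -0.001, -1.0]]
force: [-1.1, 0.0, 0.3]
opening: 0.175
1.1 [ 0.5435 -0.2663  0.222 ] [[ 0.889   0.4579 -0.0008]
 [ 0.4579 -0.889   0.0003]
 [-0.0006 -0.0006 -1.    ]] 0.17498670440056108 [-1.0871  0.0012  0.3325]
```

View pics/w1.png

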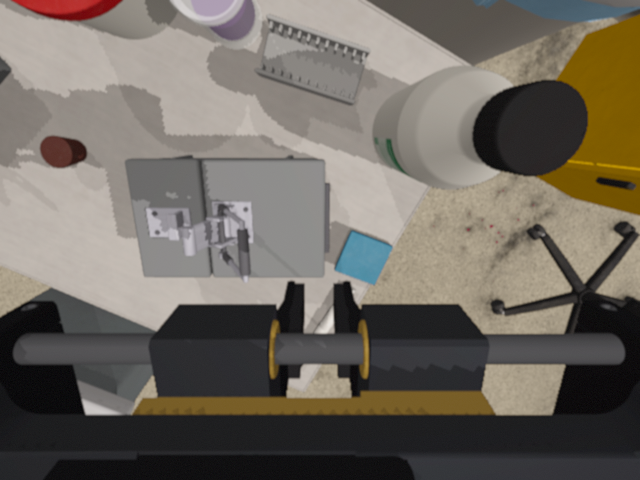

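The wrist view shows the case at (125–330, 158–277), keeper near (180,225), bar near (244,255) and bottle cap near (530,127). I'll triangulate and zoom in on the latch.

Run:
```python
from h import *
im=cv2.imread("pics/w1.png")[150:290,120:340]
cv2.imwrite("pics/w1c.png",cv2.resize(im,None,fx=3.6,fy=3.6,interpolation=cv2.INTER_CUBIC))
s=bot.read_state()
W=cam("wrist",s);T=cam("top")
c=np.array([.5078,-.1897,0]);ex=np.array([-.4573,.8893,0]);ey=np.cross([0,0,1],ex)
def case(p): return np.array([(p-c)@ex,(p-c)@ey,p[2]])
def tri(a,b):
    A=[];y=[]
    for px,KT in((a,W),(b,T)):
        o=KT[1][:3,3];d=ray(px,0,KT)-o;d/=np.linalg.norm(d);P=np.eye(3)-np.outer(d,d);A.append(P);y.append(P@o)
    return np.linalg.lstsq(np.vstack(A),np.hstack(y),rcond=None)[0]
print("bar",case(tri((244,255),(438.4,204.5))))
print("cap",tri((530,127),(503,115)))
for q in[(127,159),(324,158),(324,276),(145,277)]:print(case(ray(q,.075,W)))
for cp in[(0,0,.088),(.049,0,.085),(.006,0,.1)]:
    p=c+cp[0]*ex+[0,0,cp[2]];print(cp,proj(p,W)-[120,150],)
```

```text
bar [-0.0327  0.0013  0.1596]
cap [ 0.6621 -0.3116  0.2252]
[ 0.0842 -0.0576  0.075 ]
[-0.0904 -0.0583  0.075 ]
[-0.0909  0.0552  0.075 ]
[0.0862 0.0561 0.075 ]
(0, 0, 0.088) [103.7262  75.5864]
(0.049, 0, 0.085) [50.7985 74.7634]
(0.006, 0, 0.1) [93.1437 79.2339]
```

View pics/w1c.png

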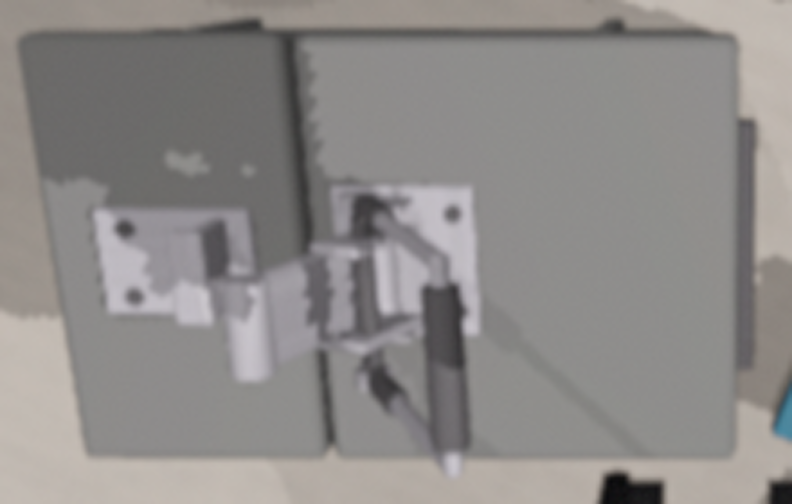

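```bash
python3 -m jog '[[[-3,0,25],[0,0,0],1],[[-3,0,50],[0,0,0],1],[[-3,0,74],[0,0,0],1],[[-3,0,74],[0,0,0],1],[[-3,-12,74],[0,0,0],1],[[-3,-24,74],[0,0,0],1],[[-3,-34,74],[0,0,0],1],[[-3,-44,74],[0,0,0],1],[[-3,-54,74],[0,0,0],1],[[-3,-64,74],[0,0,0],1],[[-3,-74,74],[0,0,0],1],[[-3,-84,74],[0,0,0],1]]'
python3 -m jog '[[[0,-10,0],[0,0,0],1],[[0,-16,0],[0,0,0],1],[[0,-16,0],[0,0,0],1],[[0,-16,0],[0,0,0],1],[[0,-16,-20],[0,0,0],1],[[0,-16,-50],[0,0,0],1],[[0,-10,-80],[0,0,0],1],[[0,0,-80],[0,0,0],1],[[0,0,-80],[0,0,0],1]]'
python3 - <<'E'
from h import *
s=bot.read_state();im=vision.capture("wrist")[:,:,::-1]
cv2.imwrite("pics/w2.png",im)
print(s["time_s"],s["position"],s["opening"],s["force"])
E
```

```text
time_s: 2.15
position: [0.5014, -0.1937, 0.1489]
tcp_rot: [[0.891, 0.454, 0.0], [0.454, -0.891, -0.0], [0.0, 0.0, -1.0]]
force: [-0.3, 0.3, -0.1]
opening: 0.003
time_s: 2.9
position: [0.5045, -0.1978, 0.2306]
tcp_rot: [[0.891, 0.453, 0.006], [0.453, -0.891, -0.005], [0.003, 0.007, -1.0]]
force: [0.8, 0.8, -0.4]
opening: 0.007
2.9 [ 0.5045 -0.1978  0.2306] 0.006896303639863191 [ 0.7911  0.7889 -0.3782]
```

View pics/w2.png

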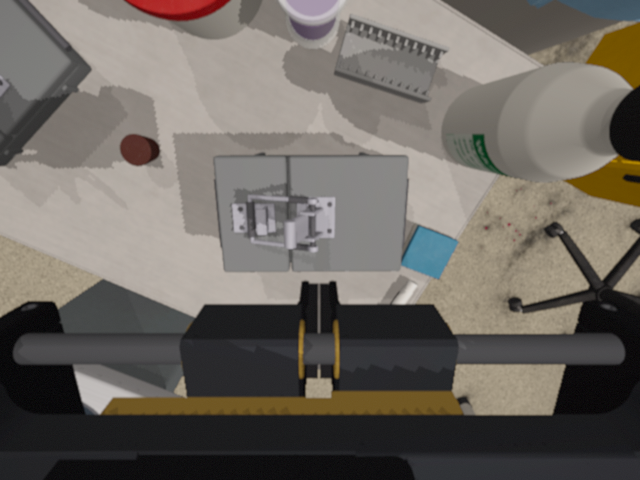

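The loop now lies over the keeper with its bar near (250,220), beyond the hook. Next I place the fingers on the keeper side of the lever and push it back.

```bash
python3 -m jog '[[[5,-30,0],[0,0,0],1],[[5,-58,0],[0,0,0],1],[[5,-58,0],[0,0,0],1],[[5,-58,40],[0,0,0],1],[[5,-58,80],[0,0,0],1],[[5,-58,115],[0,0,0],1],[[5,-58,115],[0,0,0],1],[[5,-50,115],[0,0,0],1],[[5,-42,115],[0,0,0],1],[[5,-34,115],[0,0,0],1],[[5,-26,115],[0,0,0],1],[[5,-18,115],[0,0,0],1]]'
python3 - <<'E'
from h import *
s=bot.read_state();W=cam("wrist",s);im=vision.capture("wrist")[:,:,::-1]
cv2.imwrite("pics/w3.png",cv2.resize(im[80:300,150:480],None,fx=2.4,fy=2.4))
r=s["position"]-[.5078,-.1897,0];print(s["time_s"],r@[-.4573,.8893,0],r@[-.889,-.457,0],r[2],s["force"])
E
```

```text
time_s: 3.95
position: [0.4995, -0.178, 0.1155]
tcp_rot: [[0.891, 0.454, 0.003], [0.454, -0.891, -0.002], [0.002, 0.003, -1.0]]
force: [-0.2, 0.6, 0.7]
opening: 0.008
3.95 0.014208811536391513 0.002070182457075161 0.11551409361201018 [-0.195   0.5722  0.6538]
```

View pics/w3.png

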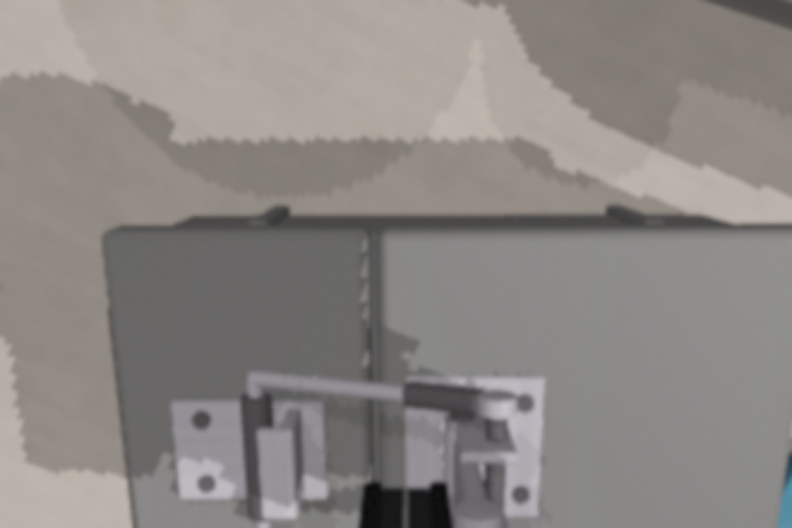

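```bash
python3 -m jog '[[[0,5,0],[0,0,0],1],[[0,10,0],[0,0,0],1],[[0,14,0],[0,0,0],1],[[0,18,0],[0,0,0],1],[[0,22,1],[0,0,0],1],[[0,25,3],[0,0,0],1],[[0,28,6],[0,0,0],1],[[0,31,9],[0,0,0],1],[[0,34,12],[0,0,0],1],[[0,37,15],[0,0,0],1],[[0,41,18],[0,0,0],1],[[0,45,21],[0,0,0],1]]'
python3 -m jog '[[[0,3,1],[0,0,0],1],[[0,6,2],[0,0,0],1],[[0,8,3],[0,0,0],1],[[0,8,3],[0,0,0],1],[[0,8,3],[0,0,0],1],[[0,8,3],[0,0,0],1]]'
python3 - <<'E'
from h import *
s=bot.read_state()
r=s["position"]-[.5078,-.1897,0];print(s["time_s"],r@[-.4573,.8893,0],r@[-.889,-.457,0],r[2],s["force"])
E
```

```text
time_s: 5.0
position: [0.5192, -0.2176, 0.0924]
tcp_rot: [[0.891, 0.454, 0.001], [0.454, -0.891, -0.001], [0.001, 0.002, -1.0]]
force: [0.2, 0.3, 0.1]
opening: 0.006
time_s: 5.5
position: [0.5209, -0.2214, 0.0906]
tcp_rot: [[0.891, 0.454, -0.003], [0.454, -0.891, 0.004], [-0.001, -0.005, -1.0]]
force: [-2.4, 5.8, 9.5]
opening: 0.005
5.5 -0.0341939186192815 0.0028787301228812186 0.0905501370665524 [-2.3751  5.807   9.4628]
```

```bash
python3 -m jog '[[[0,0,-5],[0,0,0],1],[[0,0,-25],[0,0,0],1],[[0,0,-60],[0,0,0],1],[[0,0,-100],[0,0,0],1],[[0,0,-130],[0,0,0],1],[[0,0,-130],[0,0,0],1],[[0,0,-130],[0,0,0],1]]'
python3 - <<'E'
from h import *
s=bot.read_state();W=cam("wrist",s);im=vision.capture("wrist")[:,:,::-1]
c=np.array([.5078,-.1897,0]);ex=np.array([-.4573,.8893,0])
u=proj(c+[0,0,.085],W).astype(int);o=u-[100,75]
cv2.imwrite("pics/w4.png",cv2.resize(im[max(o[1],0):o[1]+150,o[0]:o[0]+200],None,fx=4,fy=4,interpolation=cv2.INTER_CUBIC))
for a in[(.049,.085),(0,.088),(-.052,.088)]:print(a,(proj(c+a[0]*ex+[0,0,a[1]],W)-o)*4)
print(s["time_s"],s["position"],s["force"],o)
E
```

```text
time_s: 6.08
position: [0.5236, -0.225, 0.2221]
tcp_rot: [[0.891, 0.454, 0.005], [0.454, -0.891, -0.004], [0.003, 0.006, -1.0]]
force: [-0.6, -0.4, -0.6]
opening: 0.008
(0.049, 0.085) [188.0607 301.4992]
(0, 0.088) [401.5563 304.0175]
(-0.052, 0.088) [631.5204 302.9216]
6.0833 [ 0.5236 -0.225   0.2221] [-0.5849 -0.4183 -0.6286] [174 153]
```

View pics/w4.png

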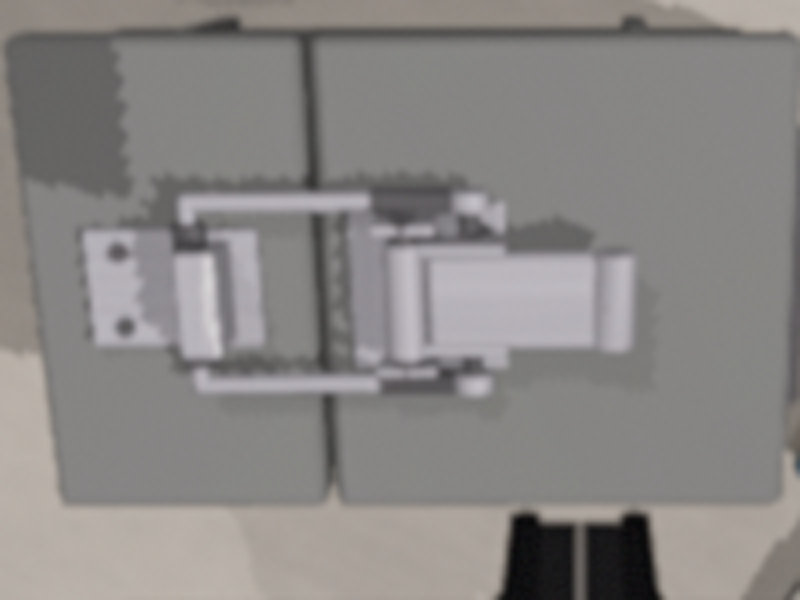

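The lever lies flat, with its tip at column 632 against a predicted 631.5. The bar is hidden under the keeper lip at about (195,300), and the loop wires are straight.

```bash
python3 -c "
from rig import bot
s=bot.read_state();print(s['time_s'],s['force'],bot.hand_in())"
```

```text
the job is handed in; nothing more can be done
6.1333 [-0.80371714 -0.07924435  0.46187099] None
```

The large case's latch is fastened and I have handed the job in, at about 6.1 s of the 37 s allowed.

- **What I did:** With the fingers shut, I pushed the loop over from behind so its bar dropped behind the keeper. I then pushed the lever back from the keeper side and pressed it down flat.
- **Last checks:** A wrist picture taken before the lever was pushed down showed the bar lying beyond the hook. The final one shows the lever flat, its tip within a pixel of the predicted closed position, and the bar under the keeper lip with the loop straight. The highest contact force I read was about 11 N, while pressing the lever down. The gripper ended about 13 cm above the latch, with force readings near zero.
- **Small case:** I did not go near it, and I took no final picture of it.
- **Disagreements:** The top camera gave the lid as about 175 x 112 mm instead of 180 x 115. The wrist view put the lid centre about 2 mm off. The triangulated bar height (160 mm) was a few millimetres above what I estimated from the loop's geometry. None of this affected the work.

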